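# Stapler away in the drawer

## Task

Put away the stapler that lies on the front half of the bench, near the robot (not the one at the back behind the drawer unit): set it down inside the open drawer of the small unit on the bench (do not drop it in) and let go of it, then push the drawer fully shut with the stapler inside. Leave the other things where they are.

Things in the scene. Friction and masses are not known exactly. Their poses are not given: they have to be found in the camera images.
- stapler: Red and black desk stapler standing on its flat base: 142 mm long, 32 mm wide, 54 mm high, 0.22 kg. Origin at the centre of its underside; y runs along its length, x across its width (grasp across x; the upper part is 28 mm wide from 23 to 54 mm above the origin). It stands on the front half of the bench, left or right; a similar one at the back is not meant.
- unit: Low grey drawer unit fixed to the bench, 210 mm deep, 240 mm wide, 100 mm high, one drawer in front; a small white box is fixed at the back of its top (124 mm high there). Origin at the centre of its underside; x points away from its drawer (to the back), y to its left, z up. The front edge of its top board lies at x = -90 mm, and its underside is 88 mm above the bench. 
- unit_drawer0 (a joint): How far the drawer is pulled out, in m: 0 is fully shut, 0.1416 the stop. It starts standing open and slides with light friction. The space open from above between the drawer's front wall and the top board is this value less 6 mm.
- drawer_floor (a point): Centre of the drawer's inner floor, 22 mm above the bench; moves with the drawer, axes as the unit's. Inner space 165 mm in x by 198 mm in y (so to +-82 and +-99 mm from here); walls 6 mm thick and 56 mm high above this floor; the front panel outside the front wall adds 15 mm and is about as high (its outer face 103.5 mm before this point).
- unit_drawer0_handle (a point): Middle of the bar handle on the drawer's front, an 11 mm thick level bar 120 mm long along the unit's y, 35 mm before the front panel, about 62 mm above the bench; moves with the drawer.
- torch: Dark grey torch lying down, 128 mm long (along y), 33 mm thick; a bystander. Origin at the centre of its underside.
- parcel_d: Small brown carton, 93 x 123 x 64 mm, right of the unit; a bystander. Origin at the centre of its underside.
- tape_measure: Yellow tape measure, 35 x 66 x 64 mm, standing on the right; a bystander. Origin at the centre of its underside.
Not all that is in view belongs to the job. Several things look just like the stapler: the one meant starts farthest to the robot's left.

How it is judged:
By the outcome, as a careful person would: the job done as asked, in the order asked, and still so for the second after the job is handed in, with the robot touching nothing.
It also fails if it takes over 58 s, if anything falls off the work surface, if the arm or the gripper's body presses on something with over 40 N, if the wrist force passes 120 N, or if a joint passes its speed limit or range.

## Robot

A 7-joint arm with a two-finger parallel gripper is mounted at the origin on a cart in front of the work surface, level with it; the furniture and walls round the work are solid. World frame = base frame: x ahead of the robot, y to its left, z up, the work surface at z = 0. Lengths are in m, angles in rad, forces in N, time in s.
With the tool pointing down it reaches from about 0.4 to 0.925 m from the base axis. Payload 4.1 kg.
Tool frame: the origin (TCP) lies midway between the tips of the shut fingers; the grasp point (between the pads) lies 19 mm behind it; z points along the fingers, y is the line along which they close (so a half turn about z gives the same grasp; the last joint's range is limited). The gripper opens to 85 mm and grips with 20 to 120 N. Pads are 22 mm wide; open, the fingers measure 114 mm over their backs; the gripper's body (76 mm by 85 mm) begins 54 mm behind the grasp point. The pads swing forward as they close: fully open they stand 13 mm farther back than shut.
Start: joints at [-1.392, 0.398, 0.045, 1.537, -0.019, 1.207, -0.051], TCP at [0.178, 0.625, 0.231] pointing down, gripper open.
Joint ranges: [-2.82, 2.82], [-0.49, 2.23], [-1.37, 1.46], [0, 2.46], [-1.36, 4.5], [0.23, 2], [-2.94, 2.94]. Speed limits (rad/s): [2.57, 2.57, 3.14, 3.14, 3.14, 3.14, 3.14].

## Interface

Orientations are given as a unit quaternion [w, x, y, z].
In Python, from bench import manip gives the robot as it stands.
- The arm moves only by the tool move_arm, never from a script. Its argument "deltas" is a list of rows, each an object of numbers: "x", "y", "z": the shift along the tool's x, y, z each as a share of 1000 mm, from -1 to 1; "roll": the turn about the tool's z as a share of pi/2 rad, from -1 to 1. In form: [{"x": .., "y": .., "z": .., "roll": ..}, ...]. A call has 1 to 5 rows; each row is the pose to reach, as a shift and turn from the pose commanded when the call began, along the tool's axes at that moment; what a row does not reach only later rows make up. A row lasts 1/10 s, in which the tool goes at most 50 mm and 8.59 degrees, less where a joint would pass 70% of its speed; a pose out of reach is approached as far as the arm can. A call with a number of a shift or a turn outside -1 to 1 is refused whole. A call with a gripper value outside its range is refused whole. "fingers" is the opening, from 0 (shut) to 1 (fully open), set as the call begins (left out, the last holds). The fingers move at their own pace and stop on an object; "grip_force" is the grip in N (left out, the last holds). Time passes only in rows, so rows that repeat a pose let the fingers close. It gives the time, the measured TCP pose, the force, the opening and the grip force at its end, in the units of the state.
- manip.sense(): the state, without advancing time (a new reading comes with each control period).
- manip.capture(name): name is "scene" or "top"; returns a dict with "pixels" (420x560x3 uint8, blue, green, red), "fx", "fy", "cx", "cy" (pixels), "distortion" ([k1, k2, p1, p2, k3] as OpenCV has them; the pictures are not rectified), "rvec" (rotation vector, rad) and "tvec" (3), from world to camera coordinates, as OpenCV has them. Camera axes: x right, y down, z forward; pixel columns grow to the right and rows downward; lengths in m; the calibration is good to about 2 mm. A picture is of the moment at which its call begins. There is no depth.
- manip.sign_off(): hands the job in; it is judged then, once.
The state is a dict: "t": time; "joint_positions": joint angles; "qvel": joint speeds; "effort": joint torques, N m; "position": TCP position; "orientation": TCP orientation; "wrist_force": force on the tool from outside, world axes, zero at the start; "wrist_torque": the same for the moment, N m; "opening": finger opening in m; "finger_force": force on a finger pad.
Only numpy, scipy, OpenCV 4.12 (cv2) and the standard library are available. Lean on these libraries where they do the work, as an engineer would, in place of code of your own. Each camera call takes 0.05 s, during which the arm holds its last target. There are 200 camera calls.

## Working session

There is one attempt and no reset: what is moved stays moved. The work goes in short steps, Python scripts to look and compute and a tool call to move; the robot and the scene stay as the last step left them, time stands still between calls to the robot, and variables do not carry over. Pictures are saved under pics/ and viewed, at most 10 in all, crops included, and the job is handed in when it is done.

Besides the shell and the picture viewer there is one more tool, called as name(argument=value, ...) on one line, values as JSON. move_arm: Moves the arm, as the interface text tells. Shift numbers are shares of 1000 mm and turn numbers shares of pi/2 rad, none past 1 either way. Its arguments: {"type":"object","properties":{"deltas":{"type":"array","items":{"type":"object","properties":{"x":{"type":"number","minimum":-1,"maximum":1},"y":{"type":"number","minimum":-1,"maximum":1},"z":{"type":"number","minimum":-1,"maximum":1},"roll":{"type":"number","minimum":-1,"maximum":1}}}},"fingers":{"type":"number"},"grip_force":{"type":"number"}},"required":["deltas"]}

```bash
mkdir -p pics; cat > h.py <<'E'
import numpy as np, cv2
from bench import manip
def cap(n):
    c=manip.capture(n); c['K']=np.array([[c['fx'],0,c['cx']],[0,c['fy'],c['cy']],[0,0,1]]);c['D']=np.array(c['distortion'],float)
    c['rv']=np.array(c['rvec'],float);c['tv']=np.array(c['tvec'],float);c['pixels']=np.array(c['pixels'],np.uint8);return c
def ray(c,uv,z):
    p=cv2.undistortPoints(np.array(uv,float).reshape(-1,1,2),c['K'],c['D']).reshape(-1,2)
    R=cv2.Rodrigues(c['rv'])[0]; o=-R.T@c['tv']; d=np.c_[p,np.ones(len(p))]@R
    return o+d*((z-o[2])/d[:,2])[:,None]
def proj(c,P): return cv2.projectPoints(np.array(P,float).reshape(-1,1,3),c['rv'],c['tv'],c['K'],c['D'])[0].reshape(-1,2)
E
python3 - <<'E'
from h import *
for n in('scene','top'):
    c=cap(n);cv2.imwrite(f'pics/{n}0.png',c['pixels']);R=cv2.Rodrigues(c['rv'])[0];print(n,-R.T@c['tv'],R[2])
s=manip.sense();print(s['t'],s['position'],s['orientation'],s['opening'],s['wrist_force'])
E
```

```text
scene [-0.29870551 -0.63416559  0.79912772] [ 0.69481329  0.4464893  -0.56381008]
top [ 0.35932989 -0.0525919   1.65559196] [ 0.17153389  0.00746478 -0.98514994]
0.1 [0.17809204 0.62455089 0.23037777] [-4.67002400e-05  1.38392464e-01  9.90377093e-01 -8.58389030e-04] 0.08551373216901885 [-0.76745484  0.7114969   0.21891496]
```

View pics/scene0.png

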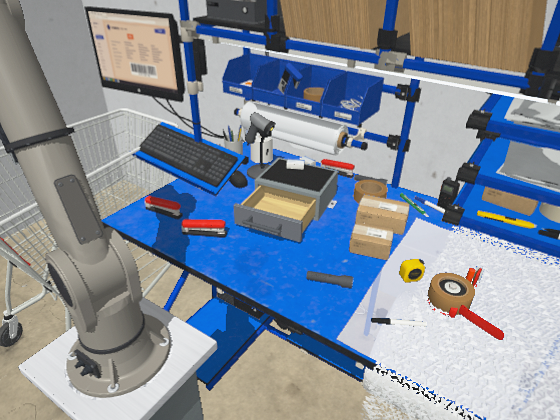

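View pics/top0.png

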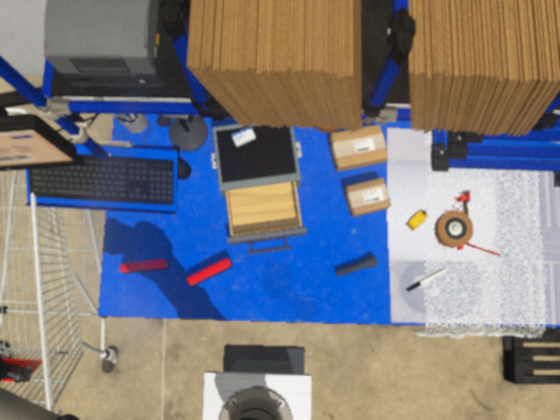

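The pictures show three red staplers:
- **A:** scene (163,205), top (144,266).
- **B:** scene (205,227), top (209,271).
- **C:** at the back behind the unit, scene (338,166).

A is farthest left on the front half, so I choose A. The drawer is open, with its handle at about top (268,246).

```bash
python3 - <<'E'
from h import *
c=cap('top');im=c['pixels']
hsv=cv2.cvtColor(im,cv2.COLOR_BGR2HSV)
m=(((hsv[...,0]<8)|(hsv[...,0]>172))&(hsv[...,1]>140)&(hsv[...,2]>70)).astype(np.uint8);m[:240]=0;m[300:]=0;m[:,:100]=0;m[:,245:]=0
n,l,st,ce=cv2.connectedComponentsWithStats(m)
for i in range(1,n):
    if st[i,4]>60:
        ys,xs=np.where(l==i);P=ray(c,np.c_[xs,ys],0.05);r=cv2.minAreaRect(P[:,:2].astype(np.float32)*1000)
        w,v=np.linalg.eigh(np.cov(P[:,:2].T));print(ce[i],st[i],r,P.mean(0),np.degrees(np.arctan2(v[1,1],v[0,1])))
a=cv2.resize(im[225:300,100:250],None,fx=5,fy=5,interpolation=cv2.INTER_CUBIC)
cv2.imwrite('pics/cropA.png',a)
b=cv2.resize(im[115:265,200:320],None,fx=4,fy=4,interpolation=cv2.INTER_CUBIC);cv2.imwrite('pics/cropU.png',b)
E
```

```text
[208.832021   271.56955381] [188 259  43  26 381] ((446.43084716796875, 149.80918884277344), (23.878875732421875, 133.89263916015625), 28.297388076782227) [0.4464764  0.14975852 0.05      ] 118.06422180228533
```

View pics/cropA.png

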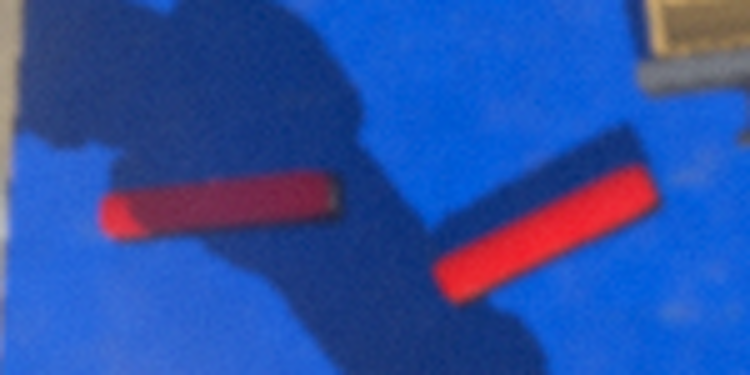

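View pics/cropU.png

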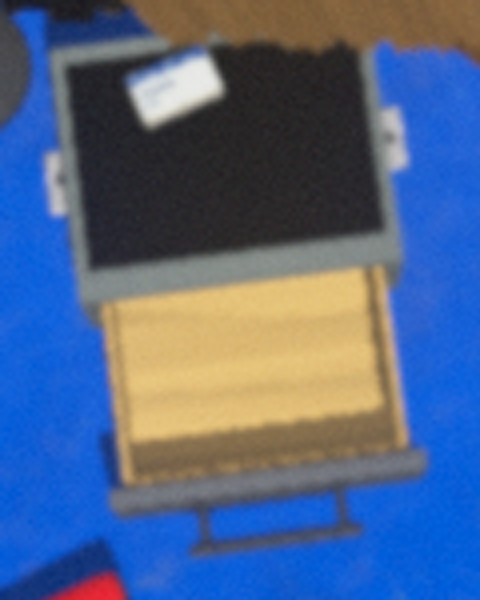

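Crop A shows stapler A, partly in the arm's shadow, with its ends at about (120,268) and (168,264). B is separate, at (209,271). The unit crop shows the drawer open and empty, with the handle ends at about (249,252) and (290,247). Next I'll fit the unit pose and the stapler pose.

```bash
cat > fit.py <<'E'
from h import *
from scipy.optimize import least_squares
c=cap('top');s=cap('scene')
C=lambda u,v:(200+(u-1.5)/4,115+(v-1.5)/4)
pix=np.array([C(193,551),C(361,528),C(112,490),C(425,452),C(85,300),C(401,275),C(58,55),C(126,442+36),C(405,447)])
def pts(p):
    x,y,a,d=p
    L=np.array([[-140-d,60,67],[-140-d,-60,67],[-105-d,120,78],[-105-d,-120,78],[-90,120,100],[-90,-120,100],[105,120,100],[-84-d,105,78],[-84-d,-105,78]])/1
    L=L/1000;R=np.array([[np.cos(a),-np.sin(a)],[np.sin(a),np.cos(a)]])
    L[:,:2]=L[:,:2]@R.T+[x,y];return L
f=lambda p:(proj(c,pts(p))-pix).ravel()
r=least_squares(f,[.8,-.05,.1,130],x_scale=[.1,.1,.1,100],loss='soft_l1')
print(r.x,np.round(f(r.x).reshape(-1,2),1).tolist())
A=lambda u,v:(100+(u-2)/5,225+(v-2)/5)
P=ray(c,[A(101,217),A(342,195)],.045);print(P,np.linalg.norm(P[0]-P[1]),P.mean(0),np.degrees(np.arctan2(*(P[0]-P[1])[[1,0]])))
P=ray(c,[A(103,195),A(105,239),A(333,173),A(335,216)],.05);print(P)
def box(x,y,a,l,w,z0,z1):
    q=np.array([[i*w/2,j*l/2,z] for z in(z0,z1) for i,j in((1,1),(1,-1),(-1,-1),(-1,1))]);R=np.array([[np.cos(a),-np.sin(a)],[np.sin(a),np.cos(a)]]);q[:,:2]=q[:,:2]@R.T+[x,y];return q
im=s['pixels'].copy();im=cv2.resize(im,None,fx=2,fy=2)
x,y,a,d=r.x
for q in pts(r.x): cv2.circle(im,tuple(int(2*t) for t in proj(s,q)[0]),3,(0,255,0),-1)
m=ray(c,[A(101,217),A(342,195)],.045);mm=m.mean(0);aa=np.arctan2(*(m[0]-m[1])[[1,0]])-np.pi/2
for q in box(mm[0],mm[1],aa,.142,.03,0,.054): cv2.circle(im,tuple(int(2*t) for t in proj(s,q)[0]),3,(255,255,0),-1)
cv2.imwrite('pics/ov1.png',im[280:540,200:760])
E
python3 fit.py
```

```text
[7.83761621e-01 1.45620785e-02 1.42996122e-01 1.29845727e+02] [[0.1, -1.1], [-1.2, -0.1], [-1.5, 4.2], [1.8, 4.3], [-0.4, 1.9], [2.0, -1.2], [0.0, -0.2], [-0.7, -0.4], [0.9, -0.9]]
[[0.4490148  0.41706522 0.045     ]
 [0.46662351 0.27312145 0.045     ]] 0.14501680607439518 [0.45781916 0.34509333 0.045     ] 96.9743679938036
[[0.46180488 0.41533277 0.05      ]
 [0.43581605 0.41227737 0.05      ]
 [0.47914176 0.27823659 0.05      ]
 [0.45376815 0.27556259 0.05      ]]
```

View pics/ov1.png

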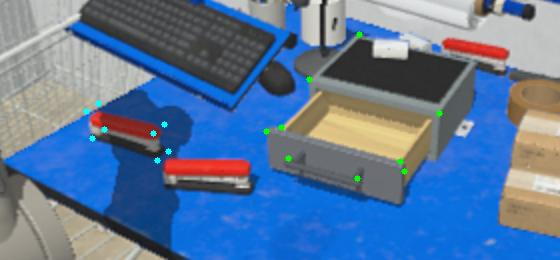

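The overlay fits. The unit is at about (0.784, 0.015) with yaw 8.2° and the drawer 130 mm out. Stapler A is at (0.458, 0.345) with yaw 7°, and its measured length is 145 mm against the 142 mm given. The panel points I picked were on the panel's inner edge, which I'll correct in the refit. Now moving above A.

```bash
sed -i 's/\[-105-d,120,78\],\[-105-d,-120,78\]/[-90-d,120,78],[-90-d,-120,78]/' fit.py; python3 fit.py | head -1
cat > go.py <<'E'
import sys
from h import *
from scipy.spatial.transform import Rotation as Ro
s=manip.sense();q=np.array(s['orientation']);R=Ro.from_quat(q[[1,2,3,0]]).as_matrix();p=np.array(s['position'])
a=np.degrees(np.arctan2(R[1,1],R[0,1]));f=lambda d:(d+90)%180-90
print('t',s['t'],'pos',p.round(4),'yang',a.round(2),'tilt',R[2,2].round(4),'open',round(s['opening'],4),'ff',s['finger_force'],'wf',np.round(s['wrist_force'],1),'q7',round(s['joint_positions'][6],2))
if len(sys.argv)>1:
    x,y,z,t=map(float,sys.argv[1:5]);d=R.T@(np.array([x,y,z])-p);print('delta',d.round(4),'roll',round(-f(t-a)/90,4))
E
python3 go.py .458 .345 .16 7
```

```text
[7.83756911e-01 1.45823940e-02 1.42980245e-01 1.31943997e+02] [[0.2, -0.4], [-1.1, 0.6], [-2.0, -0.1], [1.3, -0.0], [-0.4, 1.9], [2.0, -1.2], [0.0, -0.2], [-0.6, 0.3], [0.9, -0.2]]
t 0.35 pos [0.1782 0.625  0.2311] yang 74.09 tilt -1.0 open 0.0856 ff 0.0 wf [0.6 0.6 0.5] q7 -0.05
delta [-0.3458 -0.1925  0.0712] roll 0.7454
```

move_arm(deltas=[{"x": -0.346,"y": -0.193,"z": 0.07,"roll": 0.745},{"x": -0.346,"y": -0.193,"z": 0.07,"roll": 0.745},{"x": -0.346,"y": -0.193,"z": 0.07,"roll": 0.745},{"x": -0.346,"y": -0.193,"z": 0.07,"roll": 0.745},{"x": -0.346,"y": -0.193,"z": 0.07,"roll": 0.745}], fingers=1)

```text
t: 0.85
position: [0.3533, 0.4494, 0.1878]
orientation: [-0.0, 0.494, 0.869, 0.0]
wrist_force: [0.8, 0.5, 0.1]
opening: 0.0854
finger_force: 0.0
```

```bash
python3 go.py .458 .345 .16 7
```

```text
t 0.85 pos [0.3533 0.4494 0.1878] yang 30.77 tilt -1.0 open 0.0854 ff 0.0 wf [0.8 0.5 0.1] q7 -0.36
delta [-0.1432  0.0365  0.0278] roll 0.2641
```

move_arm(deltas=[{"x": -0.143,"y": 0.0365,"z": 0.028,"roll": 0.264},{"x": -0.143,"y": 0.0365,"z": 0.028,"roll": 0.264},{"x": -0.143,"y": 0.0365,"z": 0.028,"roll": 0.264},{"x": -0.143,"y": 0.0365,"z": 0.028,"roll": 0.264},{"x": -0.143,"y": 0.0365,"z": 0.028,"roll": 0.264}])

```text
t: 1.35
position: [0.4582, 0.3459, 0.1597]
orientation: [0.0, 0.661, 0.75, -0.0]
wrist_force: [-1.2, 1.2, -0.0]
opening: 0.0853
finger_force: 0.0
```

```bash
python3 go.py .458 .345 .08 7; python3 - <<'E'
from h import *
c=cap('scene');cv2.imwrite('pics/s2.png',cv2.resize(c['pixels'][140:290,90:290],None,fx=4,fy=4,interpolation=cv2.INTER_CUBIC))
E
```

```text
t 1.35 pos [0.4582 0.3459 0.1597] yang 7.17 tilt -1.0 open 0.0853 ff 0.0 wf [-1.2  1.2 -0. ] q7 -0.46
delta [-0.0008 -0.0003  0.0797] roll 0.0019
```

View pics/s2.png

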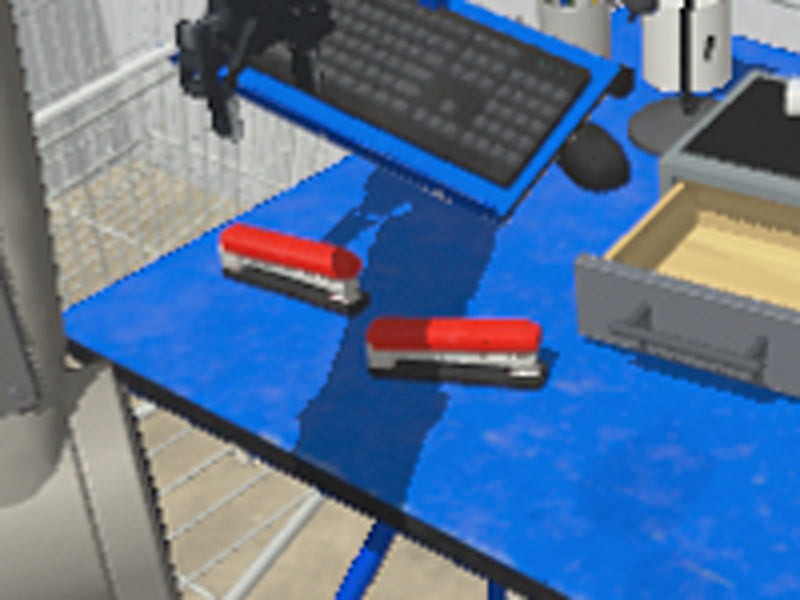

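The gripper fingertips are at about px (147,172), above stapler A, which is at px (163,205). A is now out of the shadow, so I'll refine its pose from both cameras and check that the TCP projects where the fingers appear.

```bash
python3 - <<'E'
from h import *
for n in('scene','top'):
    c=cap(n);p=manip.sense()['position'];print(n,'tcp',proj(c,p))
    hsv=cv2.cvtColor(c['pixels'],cv2.COLOR_BGR2HSV)
    m=(((hsv[...,0]<8)|(hsv[...,0]>172))&(hsv[...,1]>140)&(hsv[...,2]>60)).astype(np.uint8)
    k,l,st,ce=cv2.connectedComponentsWithStats(m)
    g=proj(c,[[.458,.345,.045]])[0];print('exp',g)
    for i in range(1,k):
        if st[i,4]>30 and np.linalg.norm(ce[i]-g)<30:
            ys,xs=np.where(l==i);P=ray(c,np.c_[xs,ys],.047 if n=='scene' else .054)[:,:2]
            r=cv2.minAreaRect((P*1000).astype(np.float32));w,v=np.linalg.eigh(np.cov(P.T));print(ce[i],st[i],r,P.mean(0),np.degrees(np.arctan2(v[1,1],v[0,1])))
E
```

```text
scene tcp [[156.67190058 171.20844451]]
exp [163.16629818 201.34422226]
[162.08163265 202.52244898] [145 196  35  14 245] ((449.54949951171875, 340.0655517578125), (40.147499084472656, 135.39907836914062), 12.3368501663208) [0.44881081 0.34014112] 100.53119130303641
top tcp [[132.42345834 263.49314699]]
exp [143.87818865 265.75341925]
[145.70192308 265.60576923] [132 261  29  10 208] ((458.5877380371094, 336.88623046875), (22.650474548339844, 83.99256896972656), 7.767263889312744) [0.45805439 0.33737881] 97.08869858820682
```

move_arm(deltas=[{"x": 0.0,"y": 0.0,"z": 0.04},{"x": 0.0,"y": 0.0,"z": 0.08},{"x": 0.0,"y": 0.0,"z": 0.11},{"x": 0.0,"y": 0.0,"z": 0.13},{"x": 0.0,"y": 0.0,"z": 0.14}])

```text
invalid input at $.deltas[0]: expected keys x, y, z, roll
```

move_arm(deltas=[{"z": 0.0},{"z": 0.0},{"z": 0.0},{"z": 0.0},{"z": 0.0}], fingers=0, grip_force=40)

```text
invalid input at $.deltas[0]: expected keys x, y, z, roll
```

```bash
python3 go.py .458 .345 .16 7
```

```text
t 1.5 pos [0.4562 0.349  0.16  ] yang 7.54 tilt -1.0 open 0.0857 ff 0.0 wf [-0.4  0.5 -0.1] q7 -0.46
delta [-0.0042  0.0013 -0.    ] roll 0.006
```

move_arm(deltas=[{"x": -0.004,"y": 0.001,"z": 0.04,"roll": 0.004},{"x": -0.004,"y": 0.001,"z": 0.08,"roll": 0.004},{"x": -0.004,"y": 0.001,"z": 0.11,"roll": 0.004},{"x": -0.004,"y": 0.001,"z": 0.13,"roll": 0.004},{"x": -0.004,"y": 0.001,"z": 0.14,"roll": 0.004}])

```text
t: 2.0
position: [0.4565, 0.3444, 0.0179]
orientation: [-0.001, 0.661, 0.75, -0.001]
wrist_force: [0.2, 1.3, 0.2]
opening: 0.0851
finger_force: 0.0
```

```bash
python3 go.py .458 .345 .02 7
```

```text
t 2.0 pos [0.4565 0.3444 0.0179] yang 7.19 tilt -1.0 open 0.0851 ff 0.0 wf [0.2 1.3 0.2] q7 -0.38
delta [ 0.0004  0.0015 -0.0021] roll 0.0021
```

move_arm(deltas=[{"x": 0.0,"y": 0.001,"z": -0.002,"roll": 0.0},{"x": 0.0,"y": 0.001,"z": -0.002,"roll": 0.0},{"x": 0.0,"y": 0.001,"z": -0.002,"roll": 0.0},{"x": 0.0,"y": 0.001,"z": -0.002,"roll": 0.0},{"x": 0.0,"y": 0.001,"z": -0.002,"roll": 0.0}], fingers=0, grip_force=40)

```text
t: 2.5
position: [0.4603, 0.3443, 0.0232]
orientation: [-0.0, 0.662, 0.749, 0.001]
wrist_force: [-1.7, 0.2, 6.4]
opening: 0.0267
finger_force: 39.3
```

move_arm(deltas=[{"x": 0.0,"y": 0.0,"z": 0.0,"roll": 0.0},{"x": 0.0,"y": 0.0,"z": 0.0,"roll": 0.0},{"x": 0.0,"y": 0.0,"z": 0.0,"roll": 0.0},{"x": 0.0,"y": 0.0,"z": 0.0,"roll": 0.0},{"x": 0.0,"y": 0.0,"z": 0.0,"roll": 0.0}])

```text
t: 3.0
position: [0.4603, 0.3443, 0.0232]
orientation: [-0.0, 0.662, 0.749, 0.001]
wrist_force: [-2.4, -0.0, 5.9]
opening: 0.0267
finger_force: 39.4
```

```bash
python3 go.py .458 .345 .16 7
```

```text
t 3.0 pos [0.4603 0.3443 0.0232] yang 7.02 tilt -1.0 open 0.0267 ff 39.36597059480846 wf [-2.4 -0.   5.9] q7 -0.38
delta [ 0.0012 -0.0021 -0.1368] roll 0.0002
```

move_arm(deltas=[{"x": 0.0,"y": 0.0,"z": -0.02,"roll": 0.0},{"x": 0.0,"y": 0.0,"z": -0.06,"roll": 0.0},{"x": 0.0,"y": 0.0,"z": -0.1,"roll": 0.0},{"x": 0.0,"y": 0.0,"z": -0.14,"roll": 0.0},{"x": 0.0,"y": 0.0,"z": -0.17,"roll": 0.0}])

```text
t: 3.5
position: [0.4602, 0.3435, 0.1943]
orientation: [0.0, 0.663, 0.749, 0.001]
wrist_force: [-0.0, 0.8, -1.8]
opening: 0.0263
finger_force: 40.2
```

```bash
python3 go.py .634 -.007 .20 8.2; python3 - <<'E'
from h import *
c=cap('scene');cv2.imwrite('pics/s3.png',cv2.resize(c['pixels'][90:270,90:340],None,fx=3,fy=3,interpolation=cv2.INTER_CUBIC))
E
```

```text
t 3.5 pos [0.4602 0.3435 0.1943] yang 6.97 tilt -1.0 open 0.0263 ff 40.201911481563 wf [-0.   0.8 -1.8] q7 -0.47
delta [-0.369  0.13  -0.006] roll -0.0137
```

View pics/s3.png

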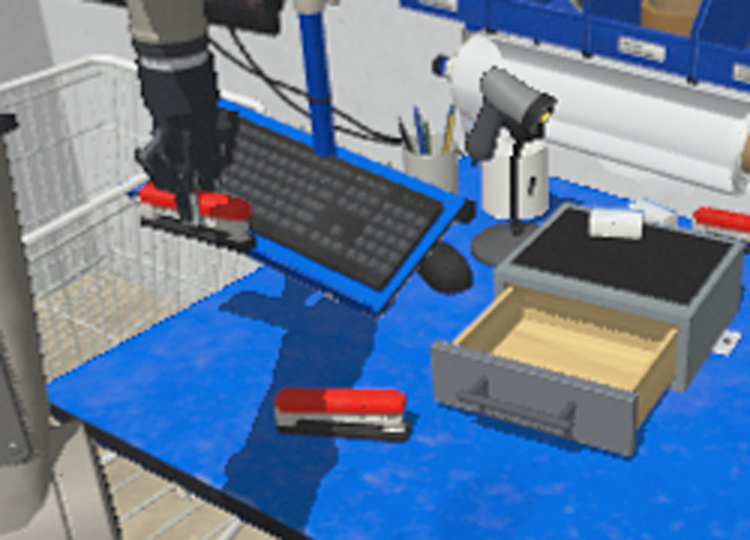

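The stapler is held level and B is untouched at px (204,227). Now carrying it to above the drawer opening.

move_arm(deltas=[{"x": -0.37,"y": 0.128,"z": -0.006,"roll": -0.013},{"x": -0.37,"y": 0.128,"z": -0.006,"roll": -0.013},{"x": -0.37,"y": 0.128,"z": -0.006,"roll": -0.013},{"x": -0.37,"y": 0.128,"z": -0.006,"roll": -0.013},{"x": -0.37,"y": 0.128,"z": -0.006,"roll": -0.013}])

```text
t: 4.05
position: [0.5697, 0.1171, 0.1953]
orientation: [-0.0, 0.655, 0.756, -0.0]
wrist_force: [0.8, 0.4, -2.4]
opening: 0.0261
finger_force: 40.2
```

```bash
python3 go.py .6325 -.007 .20 8.2
```

```text
t 4.05 pos [0.5697 0.1171 0.1953] yang 8.18 tilt -1.0 open 0.0261 ff 40.20613055443391 wf [ 0.8  0.4 -2.4] q7 0.03
delta [-0.1318  0.0445 -0.0048] roll -0.0002
```

move_arm(deltas=[{"x": -0.05,"y": 0.017,"z": -0.005,"roll": 0.0},{"x": -0.09,"y": 0.03,"z": -0.005,"roll": 0.0},{"x": -0.12,"y": 0.04,"z": -0.005,"roll": 0.0},{"x": -0.132,"y": 0.0445,"z": -0.005,"roll": 0.0},{"x": -0.132,"y": 0.0445,"z": -0.005,"roll": 0.0}])

```text
t: 4.55
position: [0.6323, -0.0077, 0.2]
orientation: [0.0, 0.656, 0.754, -0.001]
wrist_force: [0.8, 0.5, -1.9]
opening: 0.0264
finger_force: 40.2
```

```bash
python3 go.py .6325 -.007 .105 8.2;python3 - <<'E'
from h import *
c=cap('scene');d=cap('top');a=cv2.resize(c['pixels'][100:260,200:360],(480,480),interpolation=cv2.INTER_CUBIC)
b=cv2.resize(d['pixels'][115:265,220:320],(320,480),interpolation=cv2.INTER_CUBIC)
cv2.imwrite('pics/s4.png',np.hstack([a,b]))
E
```

```text
t 4.55 pos [ 0.6323 -0.0077  0.2   ] yang 7.94 tilt -1.0 open 0.0264 ff 40.199248736025766 wf [ 0.8  0.5 -1.9] q7 0.28
delta [0.0007 0.0003 0.095 ] roll -0.0029
```

View pics/s4.png

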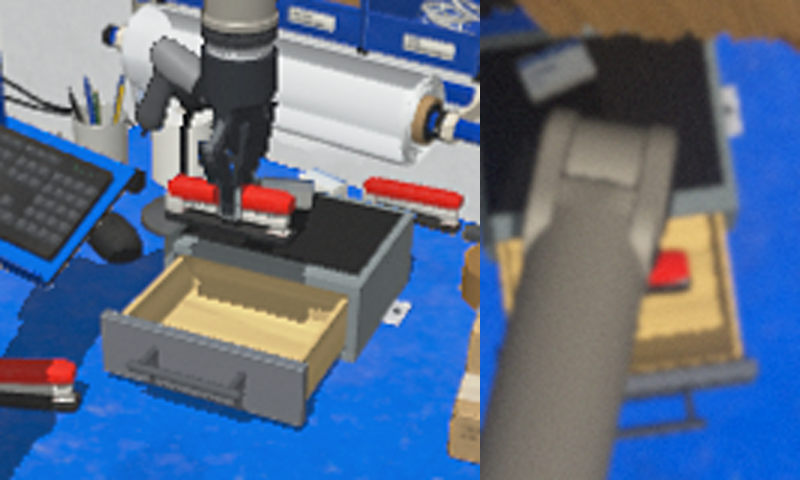

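The stapler is above the drawer opening, centred and aligned, and the drawer has not moved. Lowering it with force checks.

move_arm(deltas=[{"x": 0.0,"y": 0.0,"z": 0.03,"roll": -0.002},{"x": 0.0,"y": 0.0,"z": 0.06,"roll": -0.002},{"x": 0.0,"y": 0.0,"z": 0.085,"roll": -0.002},{"x": 0.0,"y": 0.0,"z": 0.105,"roll": -0.002},{"x": 0.0,"y": 0.0,"z": 0.12,"roll": -0.002}])

```text
t: 5.15
position: [0.6311, -0.0018, 0.0789]
orientation: [-0.002, 0.652, 0.758, -0.0]
wrist_force: [0.1, -0.4, -2.1]
opening: 0.0262
finger_force: 40.2
```

```bash
python3 go.py .6325 -.007 .045 8.2
```

```text
t 5.15 pos [ 0.6311 -0.0018  0.0789] yang 8.58 tilt -1.0 open 0.0262 ff 40.191157821100205 wf [ 0.1 -0.4 -2.1] q7 0.35
delta [-0.0055  0.0007  0.0338] roll 0.0042
```

move_arm(deltas=[{"x": -0.003,"y": 0.001,"z": 0.012,"roll": 0.004},{"x": -0.005,"y": 0.001,"z": 0.02,"roll": 0.004},{"x": -0.005,"y": 0.001,"z": 0.026,"roll": 0.004},{"x": -0.005,"y": 0.001,"z": 0.03,"roll": 0.004},{"x": -0.005,"y": 0.001,"z": 0.032,"roll": 0.004}])

```text
t: 5.65
position: [0.6344, -0.0101, 0.0487]
orientation: [0.0, 0.656, 0.755, 0.0]
wrist_force: [0.4, 0.3, -1.4]
opening: 0.0262
finger_force: 40.2
```

```bash
python3 go.py .6325 -.007 .045 8.2
```

```text
t 5.65 pos [ 0.6344 -0.0101  0.0487] yang 7.98 tilt -1.0 open 0.0262 ff 40.1902685710229 wf [ 0.4  0.3 -1.4] q7 0.37
delta [ 0.0033 -0.0015  0.0037] roll -0.0025
```

move_arm(deltas=[{"x": 0.0,"y": 0.0,"z": 0.001,"roll": 0.0},{"x": 0.0,"y": 0.0,"z": 0.002,"roll": 0.0},{"x": 0.0,"y": 0.0,"z": 0.003,"roll": 0.0},{"x": 0.0,"y": 0.0,"z": 0.004,"roll": 0.0},{"x": 0.0,"y": 0.0,"z": 0.004,"roll": 0.0}])

```text
t: 6.15
position: [0.6346, -0.0101, 0.0453]
orientation: [0.0, 0.656, 0.755, 0.0]
wrist_force: [0.1, -1.2, 1.9]
opening: 0.0265
finger_force: 40.5
```

The wrist force went from about −2 N to +1.9 N at TCP z 0.045, which is the expected height for contact with the drawer floor. Releasing with a partial opening.

move_arm(deltas=[{"x": 0.0,"y": 0.0,"z": 0.0,"roll": 0.0},{"x": 0.0,"y": 0.0,"z": 0.0,"roll": 0.0},{"x": 0.0,"y": 0.0,"z": 0.0,"roll": 0.0},{"x": 0.0,"y": 0.0,"z": 0.0,"roll": 0.0},{"x": 0.0,"y": 0.0,"z": 0.0,"roll": 0.0}], fingers=0.55)

```text
t: 6.65
position: [0.6342, -0.0101, 0.0446]
orientation: [-0.0, 0.656, 0.755, 0.0]
wrist_force: [-0.8, -0.7, 0.3]
opening: 0.047
finger_force: 0.0
```

move_arm(deltas=[{"x": 0.0,"y": 0.0,"z": -0.02,"roll": 0.0},{"x": 0.0,"y": 0.0,"z": -0.05,"roll": 0.0},{"x": 0.0,"y": 0.0,"z": -0.09,"roll": 0.0},{"x": 0.0,"y": 0.0,"z": -0.13,"roll": 0.0},{"x": 0.0,"y": 0.0,"z": -0.155,"roll": 0.0}])

```text
t: 7.15
position: [0.6354, -0.0105, 0.203]
orientation: [0.002, 0.656, 0.755, 0.001]
wrist_force: [0.3, -0.6, -0.3]
opening: 0.0471
finger_force: 0.0
```

```bash
python3 go.py .425 -.037 .20 8.2;python3 - <<'E'
from h import *
c=cap('scene');a=cv2.resize(c['pixels'][100:260,200:360],(560,560),interpolation=cv2.INTER_CUBIC)
cv2.imwrite('pics/s5.png',a)
E
```

```text
t 7.15 pos [ 0.6354 -0.0105  0.203 ] yang 7.97 tilt -1.0 open 0.0471 ff 0.0 wf [ 0.3 -0.6 -0.3] q7 0.29
delta [ 0.0029 -0.212   0.0021] roll -0.0026
```

View pics/s5.png

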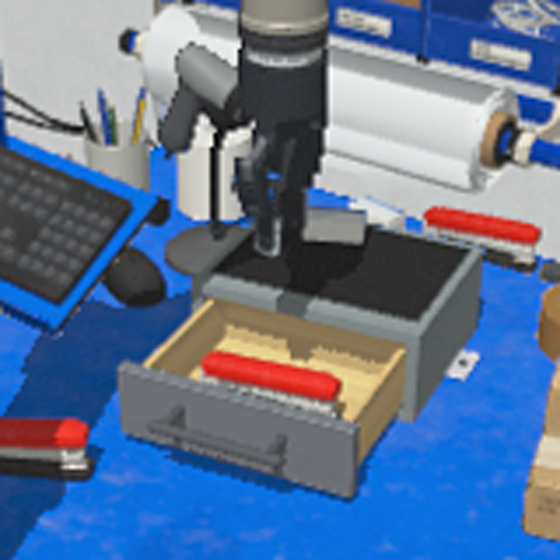

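The stapler stands upright in the drawer, free of the gripper. The red body is at about px (277,207) in the full frame. Next I shut the fingers, move back in front of the handle and push.

move_arm(deltas=[{"x": 0.003,"y": -0.05,"z": 0.0,"roll": -0.002},{"x": 0.003,"y": -0.1,"z": 0.0,"roll": -0.002},{"x": 0.003,"y": -0.15,"z": 0.0,"roll": -0.002},{"x": 0.003,"y": -0.175,"z": 0.0,"roll": -0.002},{"x": 0.003,"y": -0.175,"z": 0.0,"roll": -0.002}], fingers=0)

```text
t: 7.7
position: [0.4566, -0.0322, 0.1991]
orientation: [-0.002, 0.655, 0.755, 0.0]
wrist_force: [0.5, -0.2, -0.0]
opening: 0.0005
finger_force: 0.0
```

```bash
python3 go.py .462 -.0315 .042 8.2
```

```text
t 7.7 pos [ 0.4566 -0.0322  0.1991] yang 8.09 tilt -1.0 open 0.0005 ff 0.0 wf [ 0.5 -0.2 -0. ] q7 0.19
delta [-0.0006  0.0058  0.1571] roll -0.0012
```

move_arm(deltas=[{"x": 0.0,"y": 0.002,"z": 0.045,"roll": 0.0},{"x": 0.0,"y": 0.002,"z": 0.09,"roll": 0.0},{"x": 0.0,"y": 0.002,"z": 0.13,"roll": 0.0},{"x": 0.0,"y": 0.002,"z": 0.155,"roll": 0.0},{"x": 0.0,"y": 0.002,"z": 0.157,"roll": 0.0}])

```text
t: 8.2
position: [0.4605, -0.0312, 0.0397]
orientation: [-0.002, 0.655, 0.756, -0.003]
wrist_force: [-0.3, 0.0, -0.0]
opening: 0.0002
finger_force: 0.0
```

```bash
python3 go.py .6242 -.0084 .042 8.2
```

```text
t 8.2 pos [ 0.4605 -0.0312  0.0397] yang 8.17 tilt -1.0 open 0.0002 ff 0.0 wf [-0.3  0.  -0. ] q7 0.39
delta [-0.0007  0.1652 -0.0034] roll -0.0003
```

move_arm(deltas=[{"x": 0.0,"y": 0.01,"z": 0.0,"roll": 0.0},{"x": 0.0,"y": 0.02,"z": 0.0,"roll": 0.0},{"x": 0.0,"y": 0.03,"z": 0.0,"roll": 0.0},{"x": 0.0,"y": 0.04,"z": 0.0,"roll": 0.0},{"x": 0.0,"y": 0.05,"z": 0.0,"roll": 0.0}])

```text
t: 8.7
position: [0.5132, -0.0237, 0.0433]
orientation: [0.0, 0.655, 0.756, 0.001]
wrist_force: [-1.1, 0.1, 0.7]
opening: -0.0
finger_force: 0.6
```

move_arm(deltas=[{"x": 0.0,"y": 0.01,"z": 0.0,"roll": 0.0},{"x": 0.0,"y": 0.02,"z": 0.0,"roll": 0.0},{"x": 0.0,"y": 0.03,"z": 0.0,"roll": 0.0},{"x": 0.0,"y": 0.04,"z": 0.0,"roll": 0.0},{"x": 0.0,"y": 0.05,"z": 0.0,"roll": 0.0}])

```text
t: 9.2
position: [0.562, -0.0166, 0.0425]
orientation: [-0.0, 0.655, 0.756, -0.0]
wrist_force: [-1.3, 1.5, 0.4]
opening: -0.0
finger_force: 0.7
```

```bash
python3 go.py .6242 -.0084 .042 8.2;python3 - <<'E'
from h import *
c=cap('scene');a=cv2.resize(c['pixels'][100:260,200:360],(560,560),interpolation=cv2.INTER_CUBIC)
cv2.imwrite('pics/s6.png',a)
E
```

```text
t 9.2 pos [ 0.562  -0.0166  0.0425] yang 8.17 tilt -1.0 open -0.0 ff 0.700903907418251 wf [-1.3  1.5  0.4] q7 0.39
delta [-0.0008  0.0627  0.0004] roll -0.0003
```

View pics/s6.png

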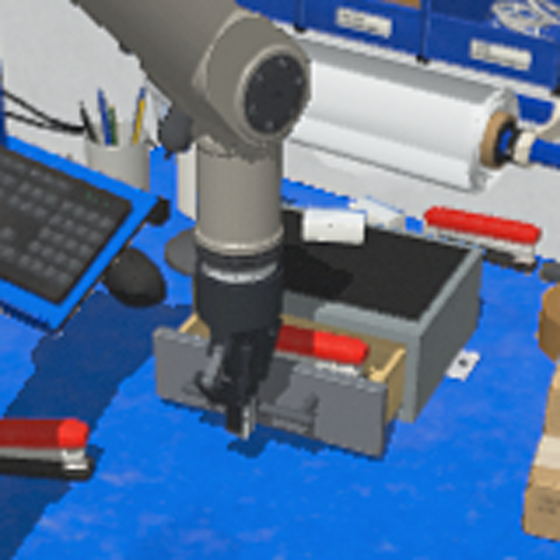

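The drawer is sliding in under light force with the stapler upright. Pushing on.

move_arm(deltas=[{"x": 0.0,"y": 0.01,"z": 0.0,"roll": 0.0},{"x": 0.0,"y": 0.02,"z": 0.0,"roll": 0.0},{"x": 0.0,"y": 0.03,"z": 0.0,"roll": 0.0},{"x": 0.0,"y": 0.04,"z": 0.0,"roll": 0.0},{"x": 0.0,"y": 0.05,"z": 0.0,"roll": 0.0}])

```text
t: 9.75
position: [0.6117, -0.0094, 0.0425]
orientation: [-0.0, 0.655, 0.756, 0.0]
wrist_force: [-1.6, 0.8, -0.8]
opening: -0.0001
finger_force: 0.7
```

move_arm(deltas=[{"x": 0.0,"y": 0.003,"z": 0.0,"roll": 0.0},{"x": 0.0,"y": 0.006,"z": 0.0,"roll": 0.0},{"x": 0.0,"y": 0.009,"z": 0.0,"roll": 0.0},{"x": 0.0,"y": 0.012,"z": 0.0,"roll": 0.0},{"x": 0.0,"y": 0.014,"z": 0.0,"roll": 0.0}])

```text
t: 10.25
position: [0.6249, -0.008, 0.0427]
orientation: [0.0, 0.655, 0.756, 0.0]
wrist_force: [-0.8, 0.5, 1.0]
opening: 0.0003
finger_force: 0.6
```

```bash
python3 go.py .6242 -.0084 .042 8.2
```

```text
t 10.25 pos [ 0.6249 -0.008   0.0427] yang 8.15 tilt -1.0 open 0.0003 ff 0.5541756749153137 wf [-0.8  0.5  1. ] q7 0.38
delta [-0.0003 -0.0007  0.0007] roll -0.0005
```

Not at the stop yet, so I push on in 1–2 mm steps until the force rises.

move_arm(deltas=[{"x": 0.0,"y": 0.001,"z": 0.0,"roll": 0.0},{"x": 0.0,"y": 0.002,"z": 0.0,"roll": 0.0},{"x": 0.0,"y": 0.003,"z": 0.0,"roll": 0.0},{"x": 0.0,"y": 0.004,"z": 0.0,"roll": 0.0},{"x": 0.0,"y": 0.005,"z": 0.0,"roll": 0.0}])

```text
t: 10.75
position: [0.6298, -0.0072, 0.0427]
orientation: [0.0, 0.655, 0.756, 0.0]
wrist_force: [-0.8, -0.6, 1.1]
opening: 0.0005
finger_force: 0.5
```

move_arm(deltas=[{"x": 0.0,"y": 0.001,"z": 0.0,"roll": 0.0},{"x": 0.0,"y": 0.002,"z": 0.0,"roll": 0.0},{"x": 0.0,"y": 0.002,"z": 0.0,"roll": 0.0},{"x": 0.0,"y": 0.003,"z": 0.0,"roll": 0.0},{"x": 0.0,"y": 0.003,"z": 0.0,"roll": 0.0}])

```text
t: 11.25
position: [0.6309, -0.007, 0.0424]
orientation: [-0.002, 0.655, 0.756, -0.001]
wrist_force: [-6.2, -0.9, 4.8]
opening: 0.0
finger_force: 3.1
```

move_arm(deltas=[{"x": 0.0,"y": 0.001,"z": 0.0,"roll": 0.0},{"x": 0.0,"y": 0.002,"z": 0.0,"roll": 0.0},{"x": 0.0,"y": 0.002,"z": 0.0,"roll": 0.0},{"x": 0.0,"y": 0.002,"z": 0.0,"roll": 0.0},{"x": 0.0,"y": 0.002,"z": 0.0,"roll": 0.0}])

```text
t: 11.75
position: [0.631, -0.0071, 0.0422]
orientation: [-0.003, 0.655, 0.755, -0.002]
wrist_force: [-11.0, -0.8, 7.1]
opening: 0.0
finger_force: 5.1
```

move_arm(deltas=[{"x": 0.0,"y": -0.01,"z": 0.0,"roll": 0.0},{"x": 0.0,"y": -0.03,"z": 0.0,"roll": 0.0},{"x": 0.0,"y": -0.06,"z": -0.01,"roll": 0.0},{"x": 0.0,"y": -0.1,"z": -0.04,"roll": 0.0},{"x": 0.0,"y": -0.12,"z": -0.07,"roll": 0.0}])

```text
t: 12.25
position: [0.5127, -0.024, 0.1123]
orientation: [-0.001, 0.655, 0.755, -0.001]
wrist_force: [-0.3, 0.6, 0.7]
opening: -0.0001
finger_force: 0.0
```

move_arm(deltas=[{"x": 0.0,"y": 0.0,"z": -0.05,"roll": 0.0},{"x": 0.0,"y": 0.0,"z": -0.1,"roll": 0.0},{"x": 0.0,"y": 0.0,"z": -0.12,"roll": 0.0},{"x": 0.0,"y": 0.0,"z": -0.12,"roll": 0.0},{"x": 0.0,"y": 0.0,"z": -0.12,"roll": 0.0}])

```text
t: 12.75
position: [0.5162, -0.0231, 0.2326]
orientation: [0.0, 0.655, 0.756, 0.001]
wrist_force: [0.4, 0.3, -1.5]
opening: -0.0003
finger_force: 0.0
```

```bash
python3 go.py;python3 - <<'E'
from h import *
c=cap('scene');d=cap('top');a=cv2.resize(c['pixels'][120:280,130:330],(600,480),interpolation=cv2.INTER_CUBIC)
b=cv2.resize(d['pixels'][115:275,210:276],(198,480),interpolation=cv2.INTER_CUBIC)
cv2.imwrite('pics/s7.png',np.hstack([a,b]))
E
```

```text
t 12.75 pos [ 0.5162 -0.0231  0.2326] yang 8.18 tilt -1.0 open -0.0003 ff 0.0 wf [ 0.4  0.3 -1.5] q7 0.22
```

View pics/s7.png

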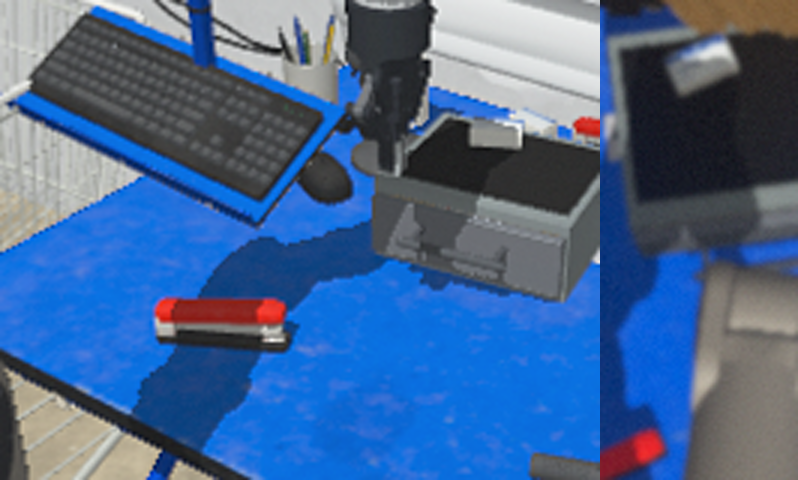

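```bash
python3 -c "
from bench import manip
print(manip.sign_off())"
```

```text
the job is handed in; nothing more can be done
None
```

The leftmost stapler is in the drawer, set down and released; the drawer is pushed to its stop and looks flush, and I handed the job in at about 12.9 s, having viewed 11 pictures, one over the limit of 10.

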